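# Third hand: hold an acrylic frame against the sprung stop of a fastening jig

### The arm

A 6-joint arm with a two-finger parallel gripper is mounted at the origin on a cart in front of the work surface, level with it; the furniture and walls round the work are solid. World frame = base frame: x ahead of the robot, y to its left, z up, the work surface at z = 0. Lengths are in m, angles in rad, forces in N, time in s.
With the tool pointing down it reaches from about 0.25 to 0.725 m from the base axis. Payload 4 kg.
Tool frame: the origin (TCP) lies midway between the tips of the shut fingers; the grasp point (between the pads) lies 19 mm behind it; z points along the fingers, y is the line along which they close (so a half turn about z gives the same grasp; the last joint's range is limited). The gripper opens to 85 mm and grips with 20 to 120 N. Pads are 22 mm wide; open, the fingers measure 114 mm over their backs; the gripper's body (76 mm by 85 mm) begins 54 mm behind the grasp point. The pads swing forward as they close: fully open they stand 13 mm farther back than shut.
Start: joints at [1.171, 0.241, 0.005, 1.335, 0, 1.571], TCP at [0.195, 0.461, 0.231] pointing down, gripper open.
Joint ranges: [-2.72, 2.72], [-1.05, 1.87], [-1.09, 1.28], [-1.99, 2.15], [-1.42, 1.44], [-3.14, 3.14]. Speed limits (rad/s): [2.79, 2.79, 3.14, 3.14, 3.14, 3.14].

### API

Orientations are given as a unit quaternion [w, x, y, z].
In Python, from rig import * gives the robot as it stands.
- The arm moves only by the shell command python3 -m pendant 'ROWS' [OPENING] [FORCE]. ROWS is JSON, a list of rows, each a list of 2 entries, a list of its own where there are three numbers: the shift along the tool's x, y, z in cm, then the turn about the tool's z in degrees. In form: [[[tx, ty, tz], twist], ...]. A call has 1 to 8 rows; each row is the pose to reach, as a shift and turn from the pose commanded when the call began, along the tool's axes at that moment; what a row does not reach only later rows make up. A row lasts 1/10 s, in which the tool goes at most 50 mm and 8.59 degrees, less where a joint would pass 70% of its speed; a pose out of reach is approached as far as the arm can. A call with a gripper value outside its range is refused whole. OPENING is the finger opening in cm, from 0 to 8.54, set as the call begins (- or left out, the last holds). The fingers move at their own pace and stop on an object; FORCE is the grip in N (left out, the last holds). Time passes only in rows, so rows that repeat a pose let the fingers close. It gives the time, the measured TCP pose, the force, the opening and the grip force at its end, in the units of the state.
- get_state(): the state, without advancing time (a new reading comes with each control period).
- get_image(name): name is "side" or "top"; returns a dict with "pixels" (384x512x3 uint8, blue, green, red), "fovy" (degrees; the focal length in pixels is half the picture's height over the tangent of half this angle, whatever the lens; pixels are square), "cx", "cy" (the principal point, pixels), "cam_to_world" (4x4, takes a point from camera to world coordinates). Camera axes: x right, y down, z forward; pixel columns grow to the right and rows downward; lengths in m; the calibration is good to about 2 mm. A picture is of the moment at which its call begins. There is no depth.
- job_done(): hands the job in; it is judged then, once.
The state is a dict: "time": time; "q": joint angles; "dq": joint speeds; "effort": joint torques, N m; "position": TCP position; "tool_rot": TCP orientation; "force": force on the tool from outside, world axes, zero at the start; "torque": the same for the moment, N m; "grip_width": opening from 0.0 (shut) to 1.0 (fully open); "gripper_force": force on a finger pad.
Only numpy, scipy, OpenCV 4.12 (cv2) and the standard library are available. Lean on these libraries where they do the work, as an engineer would, in place of code of your own. Each camera call takes 0.05 s, during which the arm holds its last target. There are 200 camera calls.

### The job

Be my third hand: pick the clear acrylic frame up off its wooden packing block, lay it flat along the aluminium bed of the fastening jig with its long edge against the blue side fence, and push it endways against the brass sprung stop until the black pointer stands well inside the green band, never letting the pointer run into the red. Finish while still holding the frame there with that steady push, so that I can fasten it: do not let go or back off. Leave the tools and other things on the table alone.

Things in the scene. Friction and masses are not known exactly. Their poses are not given: they have to be found in the camera images.
- frame: the part: clear, pale drilled acrylic frame, 62 (its x) x 200 (y) x 7 mm thick, 0.06 to 0.12 kg, with a 28 x 144 mm window; origin at the centre of its underside, z up. It starts flat on the packing block, long edges overhanging by about 13 mm, to be gripped from above across its 62 mm width, fingertips reaching below it. Either long edge may go to the fence, either end to the stop.
- packing: wooden packing block, 36 mm (its x) x 150 mm (its y) x 22 mm high, fixed to the table; origin at the centre of its underside. Its place is swapped with the jig's in some starts.
- jig: fastening jig, fixed; origin at the centre of the underside of its dark steel base plate (310 mm in x, 110 mm in y, 8 mm thick). Its +x is the pressing direction, towards the sprung stop. The aluminium bed for the frame is a bar 40 mm wide, x = -135 to +55 mm, top at z = 28 mm; the frame overhangs it by 11 mm on both sides, with 20 mm of height over the base plate for the fingertips.
- fence (a point): middle of the blue side fence's face, on bed level (x = -40, y = 31, z = 28 mm in the jig's frame, same axes); the frame comes from the -y side, its centre at jig y = 0 when it touches. The fence rises 12 mm above the bed, in two halves: jig x = -139 to -95 and +15 to +59 mm, each 16 mm thick, with a 110 mm gap between for a finger.
- scale (a point): middle of the green band on top of the grey spring housing (x = 120, y = 0, z = 57 mm in the jig's frame, same axes). Housing: jig x = 99 to 154 mm, 56 mm wide. Bands on its top: white up to x = 115, green 115 to 125, white to 134, red from 134 mm on.
- jig_home (a point): point on the jig: the centre of the underside of the frame when it lies on the bed, touches the fence and just touches the unpressed stop (x = -40, y = 0, z = 28 mm in the jig's frame; axes as the jig's)
- stop: brass sprung stop: plate 50 mm wide with a black pointer on top, 33 mm above bed level; origin at the centre of the face the frame meets, on bed level, axes as the jig. Unpressed at jig x = 60 mm; slides along +x up to 30 mm against 0.8 N per mm, no preload. Pointer bar 45 mm ahead (+x) of this origin: green is 10 to 20 mm of travel (8 to 16 N), middle 15 mm (12 N); red from 29 mm.
- screwdriver: bystander: screwdriver with red handle, 209 mm long, lying at the left front; leave it alone
- spanner_13: bystander: open-ended spanner, 178 x 32 x 7 mm, lying near the right edge; leave it alone
- pliers: bystander: pliers with blue handles, 176 x 54 x 12 mm, at the back right in front of the mug; leave them alone
- masking_tape: bystander: roll of masking tape, 97 mm across, 24 mm high, at the back left; leave it alone

How it is judged:
By the outcome, as a careful person would: the job done as asked, in the order asked, and still so for the second after the job is handed in, while the arm keeps its last pose, push and grip.
It also fails if it takes over 38 s, if anything falls off the work surface, if the arm or the gripper's body presses on something with over 40 N, if the wrist force passes 120 N, or if a joint passes its speed limit or range.

## Working session

There is one attempt and no reset: what is moved stays moved. The work goes in short steps, Python scripts to look and compute and a shell command to move; the robot and the scene stay as the last step left them, time stands still between calls to the robot, and variables do not carry over. Pictures are saved under pics/ and viewed, at most 10 in all, crops included, and the job is handed in when it is done.

```bash
ls; mkdir -p pics; cat > h.py <<'E'
from rig import *
import numpy as np, cv2
def cam(n):
    d=get_image(n); im=np.array(d["pixels"],np.uint8); T=np.array(d["cam_to_world"]); f=im.shape[0]/2/np.tan(np.radians(d["fovy"])/2)
    return im,(f,d["cx"],d["cy"],T)
def ray(c,u,v,z):
    f,cx,cy,T=c; d=T[:3,:3]@np.array([(u-cx)/f,(v-cy)/f,1]); o=T[:3,3]
    return o+d*(z-o[2])/d[2]
def proj(c,p):
    f,cx,cy,T=c; q=T[:3,:3].T@(np.array(p)-T[:3,3]); return f*q[0]/q[2]+cx,f*q[1]/q[2]+cy
E
python3 - <<'E'
from h import *
for n in("top","side"):
    im,c=cam(n); cv2.imwrite(f"pics/{n}0.png",cv2.resize(im,None,fx=1.5,fy=1.5)); cv2.imwrite(f"{n}0raw.png",im); print(n,c)
print(get_state())
E
```

```text
pics
top (np.float64(355.2689042269465), 255.0697719345817, 188.8781009067405, array([[-0.02707979, -0.99745943,  0.06588914,  0.51876726],
       [-0.999612  ,  0.02745033,  0.00472465, -0.03656719],
       [-0.00652133, -0.06573564, -0.99781576,  1.06675374],
       [ 0.        ,  0.        ,  0.        ,  1.        ]]))
side (np.float64(346.73081360649576), 257.99953427955626, 192.7014265376732, array([[ 9.98667460e-01, -2.37513213e-04,  5.16066637e-02,
         5.49808700e-01],
       [-4.59333297e-02, -4.59936388e-01,  8.86763017e-01,
        -8.18618349e-01],
       [ 2.35251645e-02, -8.87951836e-01, -4.59334414e-01,
         4.59076359e-01],
       [ 0.00000000e+00,  0.00000000e+00,  0.00000000e+00,
         1.00000000e+00]]))
{'time': 0.1, 'q': array([1.17100502e+00, 2.41343935e-01, 3.85462313e-03, 1.33521753e+00,
       4.40708498e-06, 1.57077071e+00]), 'dq': array([-2.10110141e-05, -7.62634741e-04,  3.78247896e-03, -2.00096055e-04,
       -4.76219363e-04, -1.50450316e-03]), 'effort': array([ 1.47458086e-04, -3.73137438e+01,  2.53010470e+01,  1.08672658e-02,
       -5.99337795e-06, -5.22757006e-06]), 'position': array([0.19438801, 0.46004197, 0.2304972 ]), 'tool_rot': array([-1.91854311e-04,  1.98554421e-01,  9.80089399e-01, -9.35795648e-04]), 'force': array([-0.59220227, -0.11904483, -0.09080465]), 'torque': array([ 0.01939357, -0.03281392,  0.01102596]), 'gripper_force': 0.0, 'grip_width': 0.9986038778335}
```

View pics/top0.png

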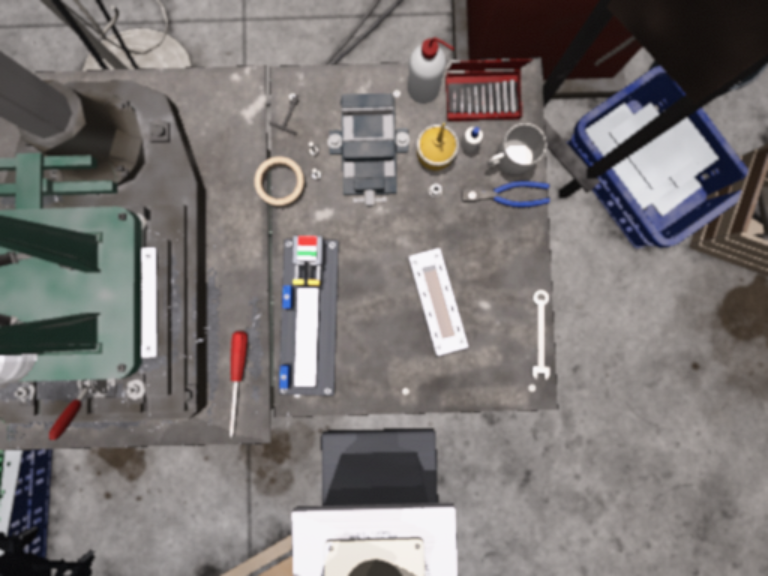

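View pics/side0.png

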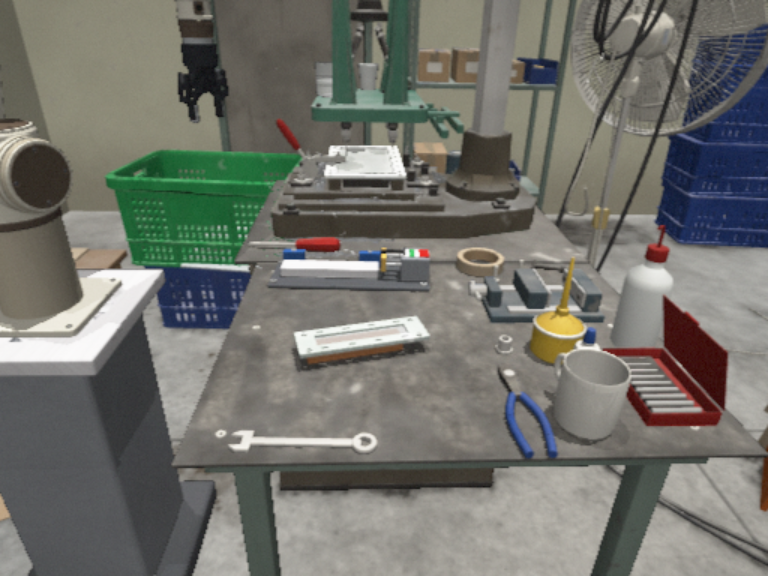

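The top view shows the frame at about (438,302) in the 1.5x picture, tilted. The jig is at (310,315), with the sprung stop at the top and the blue fences on the left (world +y). Next I measure both.

```bash
cat > m.py <<'E'
from h import *
im,c=cam("top")
def rect(mask,box,z,name):
    m=np.zeros(im.shape[:2],np.uint8); x0,y0,x1,y1=box; m[y0:y1,x0:x1]=mask[y0:y1,x0:x1]
    cs,_=cv2.findContours(m,cv2.RETR_EXTERNAL,cv2.CHAIN_APPROX_NONE); cs=[k for k in cs if cv2.contourArea(k)>8]
    cs.sort(key=cv2.contourArea)
    for k in cs[-2:]:
        P=np.array([ray(c,u,v,z)[:2] for u,v in k[:,0]])*1000
        r=cv2.minAreaRect(P.astype(np.float32)); print(name,np.round(r[0],1),np.round(r[1],1),round(r[2],2))
        
hsv=cv2.cvtColor(im,cv2.COLOR_BGR2HSV); H,S,V=cv2.split(hsv)
u8=lambda b:(b*255).astype(np.uint8)
rect(u8(V>150),(262,155,325,245),.029,"frame")
rect(u8((V>150)&(S<60)),(190,185,222,262),.028,"bed")
rect(u8((H>100)&(H<130)&(S>120)),(180,180,200,265),.040,"fence")
rect(u8((H>45)&(H<85)&(S>80)),(190,150,222,185),.057,"green")
rect(u8(((H<8)|(H>172))&(S>120)),(190,150,222,185),.057,"red")
rect(u8((H>20)&(H<35)&(S>120)),(190,165,222,195),.061,"brass")
cv2.imwrite("pics/crops.png",np.hstack([cv2.resize(im[150:270,180:240],None,fx=5,fy=5,interpolation=cv2.INTER_CUBIC),cv2.resize(im[150:270,260:320],None,fx=5,fy=5,interpolation=cv2.INTER_CUBIC)]))
E
python3 m.py
```

```text
frame [668.3 -79.1] [38.4 21.8] 57.23
frame [ 551.6 -138.4] [208.1  68.6] 14.39
bed [488.  120.7] [ 42.6 189.5] 87.06
fence [414.8 162.5] [17.2 42.7] 89.12
fence [566.7 154.4] [17.4 43.6] 89.1
green [647.9 111.3] [31.5  2.9] 88.4
red [673.8 110.8] [31.7 14.4] 88.4
```

View pics/crops.png

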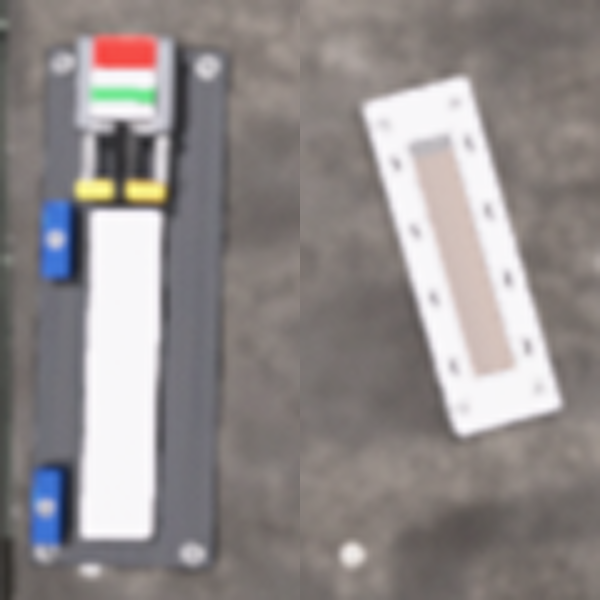

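Jig home is about (488.4, 120.0) mm with yaw -3.0°, and the green band, bed and fence positions all agree with it. The frame is at (551.6, -138.4) mm with its long axis at 14.4°. First I move above the frame.

```bash
cat >> h.py <<'E'
from scipy.spatial.transform import Rotation as R
def go(x,y,z,yaw):
    s=get_state(); q=s["tool_rot"]; M=R.from_quat([q[1],q[2],q[3],q[0]]).as_matrix()
    d=M.T@(np.array([x,y,z])/1000-s["position"])*100; cur=np.degrees(np.arctan2(M[1,1],M[0,1]))
    print("t",s["time"],"pos",np.round(s["position"]*1000,1),"yaw",round(cur,2),"shift cm",np.round(d,2),"twist",round(-(yaw-cur),2),"F",np.round(s["force"],1),"tilt",np.round(M[:2,2],4))
E
python3 -c "
from h import *
go(551.6,-138.4,230,104.4)"
python3 -m pendant '[[[-56.2,-41.3,0],-37.3],[[-56.2,-41.3,0],-37.3],[[-56.2,-41.3,0],-37.3],[[-56.2,-41.3,0],-37.3],[[-56.2,-41.3,0],-37.3],[[-56.2,-41.3,0],-37.3],[[-56.2,-41.3,0],-37.3],[[-56.2,-41.3,0],-37.3]]' 8.54 80
python3 -c "
from h import *
go(551.6,-138.4,120,104.4)"
```

```text
t 0.15 pos [194.4 460.1 230.6] yaw 67.09 shift cm [-56.2  -41.23   0.13] twist -37.31 F [-0.2 -0.2 -0.2] tilt [-0.0006 -0.0015]
time: 0.95
position: [0.3872, 0.1379, 0.2314]
tool_rot: [0.0, -0.125, 0.992, 0.0]
force: [0.8, -0.0, 0.2]
grip_width: 1.004
gripper_force: 0.0
t 0.95 pos [387.2 137.9 231.4] yaw 104.41 shift cm [ -9.04 -30.85  11.14] twist 0.01 F [ 0.8 -0.   0.2] tilt [0.0002 0.0002]
```

```bash
python3 -m pendant '[[[-8.8,-30.4,11],0],[[-8.8,-30.4,11],0],[[-8.8,-30.4,11],0],[[-8.8,-30.4,11],0],[[-8.8,-30.4,11],0],[[-8.8,-30.4,11],0],[[-8.8,-30.4,11],0],[[-8.8,-30.4,11],0]]'
python3 -m pendant '[[[0,0,0],0],[[0,0,0],0]]'
python3 - <<'E'
from h import *
go(551.6,-138.4,5,104.4)
im,c=cam("side"); cv2.imwrite("pics/s1.png",cv2.resize(im[150:280,150:350],None,fx=4,fy=4))
E
```

```text
time: 1.75
position: [0.5478, -0.1364, 0.1185]
tool_rot: [-0.001, -0.123, 0.992, 0.0]
force: [-0.7, 1.1, 0.7]
grip_width: 1.001
gripper_force: 0.0
time: 1.95
position: [0.547, -0.1321, 0.1215]
tool_rot: [-0.0, -0.126, 0.992, 0.0]
force: [0.1, 0.7, 0.1]
grip_width: 0.997
gripper_force: 0.0
t 1.95 pos [ 547.  -132.1  121.5] yaw 104.44 shift cm [-0.29 -0.74 11.65] twist 0.04 F [0.1 0.7 0.1] tilt [-0.0007  0.0005]
```

View pics/s1.png

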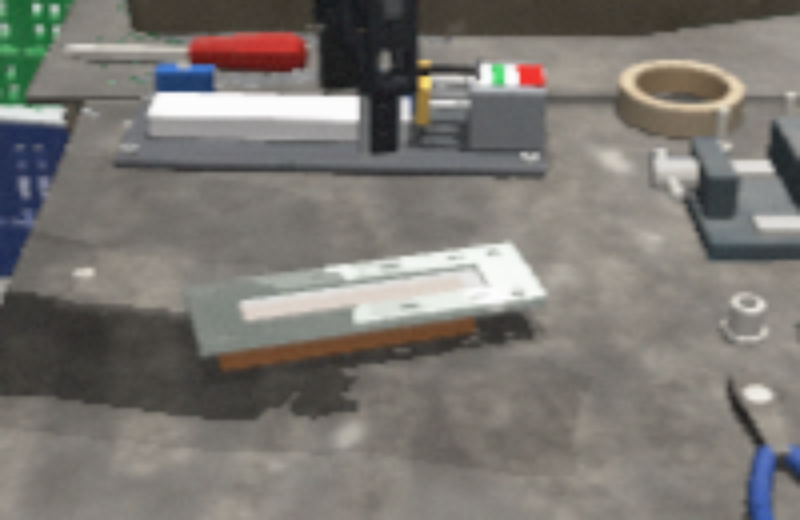

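The side view shows the open gripper above the frame, with its tip at about (380,150), and nothing touched. Going down with the small correction, then closing.

```bash
python3 -m pendant '[[[-0.3,-0.75,4],0],[[-0.3,-0.75,7],0],[[-0.3,-0.75,9.5],0],[[-0.3,-0.75,11],0],[[-0.3,-0.75,11.6],0],[[-0.3,-0.75,11.6],0],[[-0.3,-0.75,11.6],0],[[-0.3,-0.75,11.6],0]]'
python3 -c "
from h import *
go(551.6,-138.4,5,104.4)"

```

```text
time: 2.8
position: [0.5535, -0.1394, 0.007]
tool_rot: [0.001, -0.125, 0.992, -0.001]
force: [0.9, 0.1, -0.5]
grip_width: 1.001
gripper_force: 0.0
t 2.8 pos [ 553.5 -139.4    7. ] yaw 104.42 shift cm [0.16 0.14 0.2 ] twist 0.02 F [ 0.9  0.1 -0.5] tilt [ 0.0028 -0.0007]
```

```bash
python3 -m pendant '[[[0.1,0.1,0.2],0],[[0.1,0.1,0.2],0],[[0.1,0.1,0.2],0],[[0.1,0.1,0.2],0],[[0.1,0.1,0.2],0],[[0.1,0.1,0.2],0],[[0.1,0.1,0.2],0],[[0.1,0.1,0.2],0]]' 5.5 80
python3 -m pendant '[[[0,0,0],0],[[0,0,0],0],[[0,0,0],0]]'
python3 -c "
from h import *
go(551.6,-138.4,105,87)"

```

```text
time: 3.6
position: [0.5515, -0.1388, 0.0044]
tool_rot: [0.001, -0.125, 0.992, -0.0]
force: [-0.2, -0.1, 5.6]
grip_width: 0.703
gripper_force: 86.3
time: 3.9
position: [0.5515, -0.1388, 0.0044]
tool_rot: [0.001, -0.125, 0.992, -0.0]
force: [-2.5, 0.0, 5.7]
grip_width: 0.701
gripper_force: 86.3
t 3.9 pos [ 551.5 -138.8    4.4] yaw 104.39 shift cm [ -0.03   0.03 -10.06] twist 17.39 F [-2.5  0.   5.7] tilt [ 0.0012 -0.0001]
```

Gripped. Lift and turn, then look.

```bash
python3 -m pendant '[[[0,0,-1],0],[[0,0,-3],0],[[0,0,-6],0],[[0,0,-9],8],[[0,0,-10],16],[[0,0,-10],17.4],[[0,0,-10],17.4],[[0,0,-10],17.4]]'
python3 - <<'E'
from h import *
# staging: 8 mm to -y of home, 8 mm short of the stop
def J(x,y): a=np.radians(-3); return 488.4+np.cos(a)*x-np.sin(a)*y, 120+np.sin(a)*x+np.cos(a)*y
go(*J(-10,-12),105,87)
im,c=cam("top"); cv2.imwrite("pics/t2.png",cv2.resize(im[140:280,170:340],None,fx=4,fy=4))
im,c=cam("side"); cv2.imwrite("pics/s2.png",cv2.resize(im[100:260,150:350],None,fx=3.5,fy=3.5))
E
```

```text
time: 4.7
position: [0.55, -0.1384, 0.1021]
tool_rot: [-0.001, 0.025, 1.0, 0.0]
force: [-0.2, -0.0, -0.6]
grip_width: 0.701
gripper_force: 86.4
t 4.7 pos [ 550.  -138.4  102.1] yaw 87.1 shift cm [ 8.46 24.3  -0.26] twist 0.1 F [-0.2 -0.  -0.6] tilt [-0.0027  0.0006]
```

View pics/t2.png

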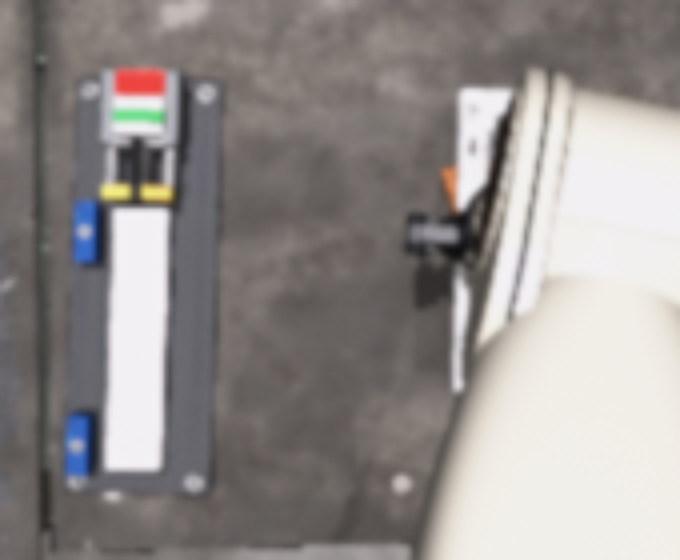

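View pics/s2.png

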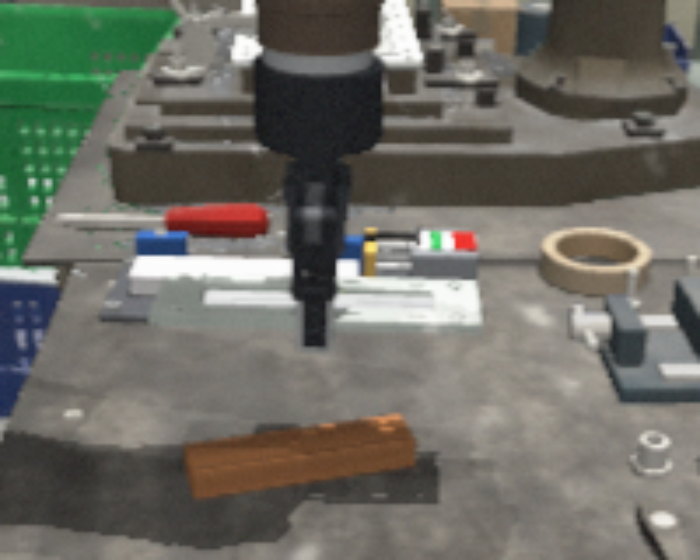

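The side view shows the frame level in the grip, with near corners at about (148,325) and (482,325). In the top view its left edge runs from (459,88) to (453,390). Next I work out its offset to the TCP.

```bash
python3 - <<'E'
from h import *
_,ct=cam("top"); _,cs=cam("side")
z=.1195
for n,(u,v) in dict(L=(148,325),Rr=(482,325)).items(): print(n,np.round(ray(cs,150+u/3.5,100+v/3.5,z)*1000,1))
for n,(u,v) in dict(tip=(459,88),tail=(453,390)).items(): print(n,np.round(ray(ct,170+u/4,140+v/4,z+.007)*1000,1))
s=get_state(); print(s["position"])
E
```

```text
L [ 449.1 -163.7  119.5]
Rr [ 651.6 -163.8  119.5]
tip [ 650.4 -113.1  126.5]
tail [ 450.8 -102.7  126.5]
[ 0.55046025 -0.13850101  0.10238016]
```

Frame centre is at the TCP within about 1 mm and yaw is -3.0°. Going above the staging spot on the jig: 10 mm short of the stop, 5 mm off the fence.

```bash
cat >> h.py <<'E'
def J(x,y): a=np.radians(-3); return 488.4+np.cos(a)*x-np.sin(a)*y, 120+np.sin(a)*x+np.cos(a)*y
E
python3 -c "
from h import *
go(*J(-10,-5),100,87)"
python3 -m pendant '[[[3,7,0],0],[[5,12,0],0],[[7,17,0],0],[[8,21,0],0],[[8.4,24,0],0],[[8.5,24.9,0],0],[[8.5,24.9,0],0],[[8.5,24.9,0],0]]'
python3 -m pendant '[[[0,0,2],0],[[0,0,4],0],[[0,0,5.5],0],[[0,0,6],0],[[0,0,6],0],[[0,0,6],0]]'
python3 - <<'E'
from h import *
go(*J(-10,-5),11,87)
im,c=cam("side"); cv2.imwrite("pics/s3.png",cv2.resize(im[130:220,170:310],None,fx=5.5,fy=5.5))
E
```

```text
t 4.9 pos [ 550.5 -138.5  102.4] yaw 87.03 shift cm [ 8.54 24.99  0.26] twist 0.03 F [ 0.4 -0.3 -0.8] tilt [-0.0019  0.0005]
time: 5.7
position: [0.4793, 0.114, 0.1032]
tool_rot: [-0.0, 0.026, 1.0, -0.0]
force: [-0.1, -1.0, -0.4]
grip_width: 0.701
gripper_force: 86.6
time: 6.3
position: [0.48, 0.1137, 0.0439]
tool_rot: [0.0, 0.027, 1.0, 0.0]
force: [0.5, 0.3, -0.8]
grip_width: 0.702
gripper_force: 86.6
t 6.3 pos [480.  113.7  43.9] yaw 86.91 shift cm [0.19 0.17 3.29] twist -0.09 F [ 0.5  0.3 -0.8] tilt [0.0008 0.0001]
```

View pics/s3.png

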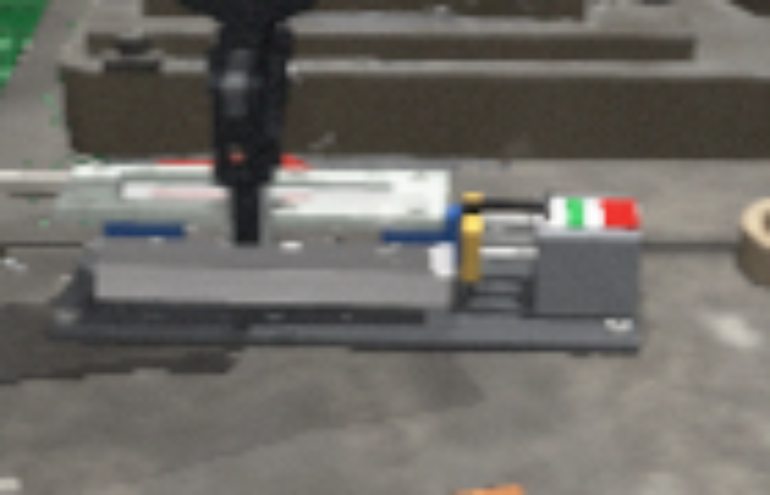

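The picture shows the frame hovering over the bed, its right end at (450,200) short of the brass stop at (470,240). Lowering to about 2 mm above contact.

```bash
python3 -m pendant '[[[0.15,0.1,1],0],[[0.15,0.15,2],0],[[0.15,0.15,2.7],0],[[0.15,0.15,3.1],0],[[0.15,0.15,3.1],0],[[0.15,0.15,3.1],0]]'
python3 -m pendant '[[[0,0,0.1],0],[[0,0,0.2],0],[[0,0,0.2],0],[[0,0,0.2],0]]'
python3 -c "
from h import *
go(*J(-10,0),11,87)"
```

```text
time: 6.95
position: [0.4778, 0.1161, 0.0123]
tool_rot: [-0.0, 0.026, 1.0, -0.0]
force: [0.4, 0.4, -1.3]
grip_width: 0.705
gripper_force: 86.6
time: 7.35
position: [0.4779, 0.116, 0.0105]
tool_rot: [0.0, 0.026, 1.0, 0.0]
force: [0.7, 0.3, -1.6]
grip_width: 0.705
gripper_force: 86.6
t 7.35 pos [477.9 116.   10.5] yaw 86.99 shift cm [-0.03  0.45 -0.05] twist -0.01 F [ 0.7  0.3 -1.6] tilt [0.0002 0.0001]
```

```bash
python3 -m pendant '[[[0,0,0.1],0],[[0,0,0.1],0],[[0,0,0.1],0]]'
python3 -m pendant '[[[0,0,0.1],0],[[0,0,0.1],0],[[0,0,0.1],0]]'
```

```text
time: 7.65
position: [0.478, 0.116, 0.0104]
tool_rot: [0.0, 0.026, 1.0, 0.0]
force: [-2.9, -1.1, 7.4]
grip_width: 0.702
gripper_force: 87.3
time: 7.95
position: [0.478, 0.1161, 0.0103]
tool_rot: [0.001, 0.026, 1.0, 0.0]
force: [-5.3, -1.8, 14.3]
grip_width: 0.703
gripper_force: 88.0
```

Frame is on the bed. Easing the down-force, then stepping to the fence (tool +y).

```bash
python3 -m pendant '[[[0,0,-0.15],0],[[0,0.1,-0.15],0],[[0,0.2,-0.15],0],[[0,0.3,-0.15],0],[[0,0.3,-0.15],0]]'
python3 -m pendant '[[[0,0.1,0],0],[[0,0.1,0],0],[[0,0.1,0],0]]'
python3 -m pendant '[[[0,0.1,0],0],[[0,0.1,0],0],[[0,0.1,0],0]]'
python3 -c "
from h import *
go(*J(-10,0),11,87)"
```

```text
time: 8.45
position: [0.4786, 0.1182, 0.0104]
tool_rot: [0.001, 0.027, 1.0, -0.001]
force: [-1.0, -3.3, 5.6]
grip_width: 0.702
gripper_force: 87.2
time: 8.75
position: [0.4787, 0.1192, 0.0104]
tool_rot: [0.001, 0.027, 1.0, -0.001]
force: [-0.6, -3.5, 6.4]
grip_width: 0.701
gripper_force: 87.2
time: 9.05
position: [0.4788, 0.1202, 0.0104]
tool_rot: [0.001, 0.027, 1.0, -0.001]
force: [-0.7, -3.6, 4.8]
grip_width: 0.703
gripper_force: 87.2
t 9.05 pos [478.8 120.2  10.4] yaw 86.95 shift cm [ 0.04  0.03 -0.06] twist -0.05 F [-0.7 -3.6  4.8] tilt [ 0.0014 -0.0019]
```

```bash
python3 -m pendant '[[[0,0.1,0],0],[[0,0.1,0],0],[[0,0.1,0],0]]'
python3 -m pendant '[[[0,0.1,0],0],[[0,0.1,0],0],[[0,0.1,0],0]]'
python3 -c "
from h import *
go(*J(-10,0),11,87);print(get_state()['torque'])"
```

```text
time: 9.35
position: [0.4789, 0.1204, 0.0105]
tool_rot: [0.001, 0.027, 1.0, -0.002]
force: [-0.1, -6.1, 6.5]
grip_width: 0.706
gripper_force: 87.3
time: 9.65
position: [0.4789, 0.1205, 0.0105]
tool_rot: [0.001, 0.027, 1.0, -0.003]
force: [0.3, -10.0, 7.1]
grip_width: 0.703
gripper_force: 87.3
t 9.65 pos [478.9 120.5  10.5] yaw 86.95 shift cm [ 0.05 -0.   -0.05] twist -0.05 F [  0.3 -10.    7.1] tilt [ 0.0016 -0.0056]
[-1.56074954  0.05890029  0.35255981]
```

The fence contact is exactly where expected. Easing the side force a little, then pushing endways (tool -x).

```bash
python3 -m pendant '[[[-0.2,-0.06,-0.04],0],[[-0.5,-0.06,-0.04],0],[[-0.8,-0.06,-0.04],0],[[-1.1,-0.06,-0.04],0],[[-1.4,-0.06,-0.04],0],[[-1.6,-0.06,-0.04],0],[[-1.6,-0.06,-0.04],0]]'
python3 -m pendant '[[[-0.2,0,0],0],[[-0.4,0,0],0],[[-0.4,0,0],0],[[-0.4,0,0],0]]'
cat > look.py <<'E'
import sys; from h import *
go(*J(15,0),11,87); s=get_state(); f=s["force"]; print("jig F",np.round([np.cos(.0524)*f[0]-np.sin(.0524)*f[1],np.sin(.0524)*f[0]+np.cos(.0524)*f[1]],1))
im,c=cam("side"); a=cv2.resize(im[140:210,175:305],None,fx=6,fy=6,interpolation=cv2.INTER_CUBIC)
im,c=cam("top"); b=cv2.resize(im[150:200,180:225],None,fx=6,fy=6,interpolation=cv2.INTER_CUBIC)
o=np.zeros((600,800,3),np.uint8); a=a[:290,:780]; o[:290,:780]=a; o[295:595,:270]=b; cv2.imwrite(f"pics/{sys.argv[1]}.png",o)
E
python3 look.py p1
```

```text
time: 10.35
position: [0.4879, 0.1204, 0.0103]
tool_rot: [-0.006, 0.025, 1.0, -0.001]
force: [-15.2, -4.1, 19.7]
grip_width: 0.699
gripper_force: 88.5
time: 10.75
position: [0.4907, 0.1202, 0.0103]
tool_rot: [-0.007, 0.025, 1.0, -0.001]
force: [-18.6, -4.2, 21.4]
grip_width: 0.7
gripper_force: 88.7
t 10.75 pos [490.7 120.2  10.3] yaw 87.12 shift cm [-1.27 -0.03 -0.09] twist 0.12 F [-18.6  -4.2  21.4] tilt [-0.0134 -0.0021]
jig F [-18.4  -5.1]
```

View pics/p1.png

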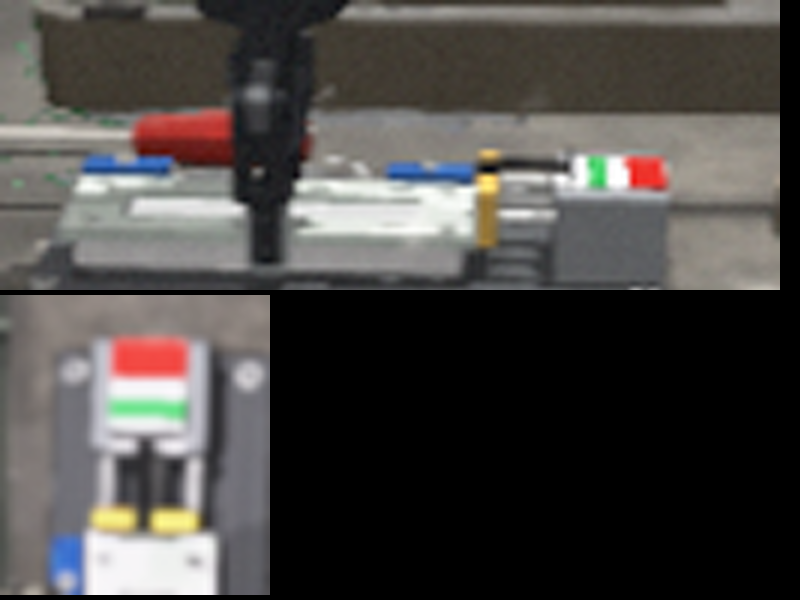

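The frame's end just meets the brass stop at (485,215), and the pointer tip is still at the white edge. The down-force has grown to 21 N, so I ease it.

```bash
python3 -m pendant '[[[0,0,-0.1],0],[[0,0,-0.2],0],[[0,0,-0.2],0],[[0,0,-0.2],0]]'
python3 -c "
from h import *
go(*J(15,0),11,87);print(get_state()['torque'])"
```

```text
time: 11.25
position: [0.4935, 0.12, 0.0106]
tool_rot: [-0.004, 0.025, 1.0, -0.002]
force: [-7.2, -2.8, 2.7]
grip_width: 0.699
gripper_force: 87.0
t 11.25 pos [493.5 120.   10.6] yaw 87.1 shift cm [-0.99 -0.03 -0.05] twist 0.1 F [-7.2 -2.8  2.7] tilt [-0.009  -0.0031]
[-0.54513846  1.27828551  0.71555546]
```

```bash
python3 -m pendant '[[[-0.2,0.03,-0.02],0],[[-0.4,0.03,-0.04],0],[[-0.6,0.03,-0.06],0],[[-0.6,0.03,-0.06],0],[[-0.6,0.03,-0.06],0]]'
python3 -c "
from h import *
go(*J(15,0),11,87);print(get_state()['torque'])"
```

```text
time: 11.75
position: [0.4971, 0.1198, 0.0105]
tool_rot: [-0.007, 0.025, 1.0, -0.002]
force: [-10.8, -2.9, 2.6]
grip_width: 0.703
gripper_force: 87.2
t 11.75 pos [497.1 119.8  10.5] yaw 87.11 shift cm [-0.63 -0.03 -0.06] twist 0.11 F [-10.8  -2.9   2.6] tilt [-0.0138 -0.0034]
[-0.52477452  2.07492918  0.63529415]
```

```bash
python3 -m pendant '[[[-0.2,0.03,-0.02],0],[[-0.4,0.03,-0.03],0],[[-0.6,0.03,-0.04],0],[[-0.8,0.03,-0.05],0],[[-0.9,0.03,-0.05],0],[[-0.9,0.03,-0.05],0],[[-0.9,0.03,-0.05],0]]'
python3 look.py p2
```

```text
time: 12.45
position: [0.5022, 0.1196, 0.0105]
tool_rot: [-0.01, 0.025, 1.0, -0.002]
force: [-17.7, -2.3, 8.9]
grip_width: 0.706
gripper_force: 87.7
t 12.45 pos [502.2 119.6  10.5] yaw 87.13 shift cm [-0.11 -0.03 -0.06] twist 0.13 F [-17.7  -2.3   8.9] tilt [-0.021  -0.0034]
jig F [-17.5  -3.2]
```

View pics/p2.png

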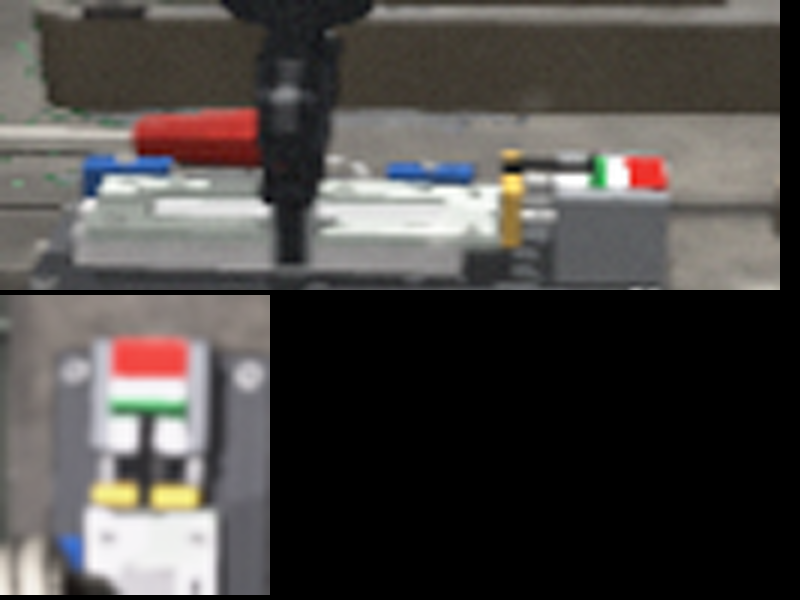

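The pointer tip is at the start of the green, side view (595,165). I measure the stop's travel from brass movement against the first picture.

```bash
cat > tr.py <<'E'
from h import *
def br(im,c,box,z):
    x0,y0,x1,y1=box; h=cv2.cvtColor(im[y0:y1,x0:x1],cv2.COLOR_BGR2HSV); m=(h[...,0]>18)&(h[...,0]<36)&(h[...,1]>110)&(h[...,2]>110)
    v,u=np.nonzero(m); return ray(c,u.mean()+x0,v.mean()+y0,z)*1000,len(u)
for n,b,z in (("top",(190,160,222,200),.061),("side",(235,155,275,190),.045)):
    im,c=cam(n); im0=cv2.imread(n+"0raw.png"); a,k=br(im0,c,b,z); e,l=br(im,c,b,z); print(n,np.round(e-a,1),k,l)
    if n=="top":
        h=cv2.cvtColor(im,cv2.COLOR_BGR2HSV); 
        for v in range(160,176): print(v,np.round(ray(c,204,v,.057)[0]*1000-488.4+-40,1),im[v,203:207].tolist())
E
python3 tr.py
```

```text
top [14.9  1.9  0. ] 51 43
160 144.0 [[68, 73, 242], [67, 73, 242], [68, 75, 242], [68, 74, 242]]
161 141.1 [[66, 72, 242], [68, 74, 242], [69, 74, 242], [67, 73, 242]]
162 138.2 [[74, 79, 242], [72, 77, 242], [73, 79, 242], [71, 77, 242]]
163 135.3 [[136, 137, 242], [136, 136, 242], [135, 135, 241], [134, 134, 241]]
164 132.5 [[230, 225, 245], [230, 225, 244], [230, 225, 244], [229, 224, 244]]
165 129.6 [[247, 245, 246], [247, 245, 246], [247, 244, 246], [247, 245, 246]]
166 126.7 [[241, 244, 237], [241, 244, 237], [241, 244, 237], [241, 244, 238]]
167 123.8 [[197, 234, 181], [198, 235, 181], [198, 235, 181], [200, 235, 184]]
168 120.9 [[119, 179, 98], [121, 184, 100], [121, 185, 99], [123, 186, 100]]
169 118.1 [[80, 111, 69], [69, 104, 56], [76, 114, 63], [94, 132, 80]]
170 115.2 [[109, 112, 105], [64, 68, 60], [90, 100, 86], [149, 162, 143]]
171 112.3 [[124, 121, 122], [66, 63, 65], [116, 117, 115], [200, 201, 197]]
172 109.4 [[120, 116, 119], [64, 60, 64], [131, 128, 131], [220, 217, 219]]
173 106.5 [[118, 113, 117], [69, 66, 69], [150, 145, 149], [232, 226, 230]]
174 103.7 [[112, 108, 112], [73, 69, 72], [155, 150, 153], [232, 226, 230]]
175 100.8 [[95, 91, 93], [65, 61, 63], [125, 120, 124], [195, 189, 193]]
side [14.   0.3  0. ] 41 38
```

Both views give about 14–15 mm of travel, so the pointer is mid-green. The TCP height is unchanged at 10.5 mm, so the frame lies flat. Holding for a second to check that it is steady.

```bash
python3 -m pendant '[[[0,0,0],0],[[0,0,0],0],[[0,0,0],0],[[0,0,0],0],[[0,0,0],0],[[0,0,0],0],[[0,0,0],0],[[0,0,0],0]]'; python3 tr.py | grep -E "top|side"; python3 look.py p3
```

```text
time: 13.45
position: [0.5022, 0.1196, 0.0105]
tool_rot: [-0.01, 0.025, 1.0, -0.002]
force: [-17.8, -3.7, 8.3]
grip_width: 0.706
gripper_force: 87.7
top [14.9  1.9  0. ] 51 43
side [13.8  0.3  0. ] 41 36
t 13.55 pos [502.2 119.6  10.5] yaw 87.13 shift cm [-0.11 -0.03 -0.05] twist 0.13 F [-18.4  -3.2   8.2] tilt [-0.0209 -0.0034]
jig F [-18.2  -4.1]
```

View pics/p3.png

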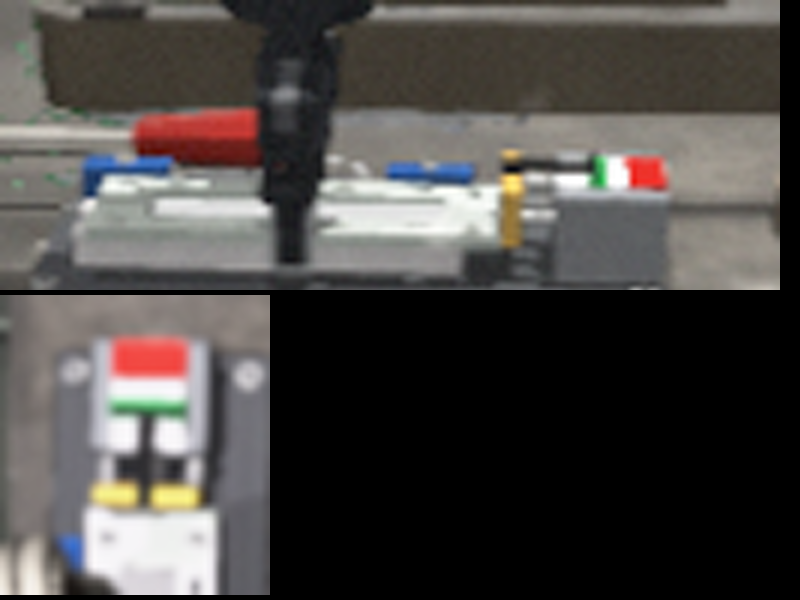

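The picture is unchanged: the pointer stands in the green at (598,165), the frame is flat on the bed against the fence and stop, and the push is steady.

```bash
python3 -c "
from rig import *
print(job_done())"
```

```text
the job is handed in; nothing more can be done
None
```

The job is handed in with the arm still holding the frame flat on the bed, against the fence and pushed steadily into the sprung stop; the pointer is near the middle of the green (about 14–15 mm of travel measured, red starts at 29 mm).

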